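Tip up the gauge plate and pack it away

ROBOT

A 6-joint arm with a two-finger parallel gripper is mounted at the origin on the work surface; the furniture and walls round the work are solid. World frame = base frame: x ahead of the robot, y to its left, z up, the work surface at z = 0. Lengths are in m, angles in degrees, forces in N, time in s.
With the tool pointing down it reaches from about 0.375 to 0.75 m from the base axis. Payload 9 kg.
Tool frame: the origin (TCP) lies where the fingers leave the gripper's body, on its centre line; the fingertips stand 73 mm ahead of it and the grasp point (between the pads) lies 54 mm ahead of it (robot.tip_reach is the distance from the TCP to the fingertips, in m); z points along the fingers, y is the line along which they close (so a half turn about z gives the same grasp; the last joint's range is limited). The gripper opens to 85 mm and grips with 20 to 120 N. Pads are 22 mm wide; open, the fingers measure 114 mm over their backs; the gripper's body (76 mm by 85 mm) begins 54 mm behind the grasp point. The pads swing forward as they close: fully open they stand 13 mm farther back than shut.
Start: joints at [56.855, 5.964, 5.575, 89.605, 0, 77.527], TCP at [0.212, 0.561, 0.304] pointing down, gripper open.
Joint ranges: [-171.21, 171.21], [-48.23, 106.86], [-62.78, 66.21], [-105.2, 120.99], [-86.42, 89.51], [-180, 180]. Speed limits (degrees/s): [127.2, 127.2, 147.25, 180, 180, 180].

INTERFACE

Orientations are given as [roll, pitch, yaw] about the fixed x, y, z axes, in that order (R = Rz(yaw) Ry(pitch) Rx(roll)).
In Python, from plant import robot gives the robot as it stands. Calls block until the motion is done:
- robot.move_pose(position, orientation): joint-space move of the TCP to a pose.
- robot.line_to(position, vel=0.15, rotation=None, guard=None): straight line of the TCP; rotation=None keeps the orientation; vel is the mean speed in m/s. With guard (N) it stops when the force on the tool has changed by that much, and returns True; else False.
- robot.goto_joints(angles): joint-space move.
- robot.set_gripper(opening): finger opening in m; the grip force is fixed at half the most; returns when the fingers have stopped.
- robot.pause(seconds).
- robot.ik(position, orientation): joint angles nearest the present ones, or None.
- robot.observe(): the state.
- robot.grab_frame(name): name is "side" or "top"; returns the picture (400x640x3 uint8, blue, green, red); there is no depth.
- robot.get_calibration(name): a dict with "vertical_fov" (degrees; the focal length in pixels is half the picture's height over the tangent of half this angle, whatever the lens; pixels are square), "cx", "cy" (the principal point, pixels), "k1" (the pictures are not rectified: a ray, as slopes to the right and down, at radius r is drawn at 1 + k1 r^2 times it, then the intrinsics apply), "rvec" (rotation vector, rad) and "tvec" (3), from world to camera coordinates, as OpenCV has them. Camera axes: x right, y down, z forward; pixel columns grow to the right and rows downward; lengths in m; the calibration is good to about 2 mm. A picture is of the moment at which its call begins. get_calibration takes no time and is no camera call.
A pose or a line that the arm cannot do raises robot.IKError and nothing moves.
- robot.job_done(): hands the job in; it is judged then, once.
The state is a dict: "time": time; "q": joint angles; "qvel": joint speeds; "joint_torque": joint torques, N m; "tool_pos": TCP position; "tcp_rot": TCP orientation; "ft_force": force on the tool from outside, world axes, zero at the start; "torque": the same for the moment, N m; "gripper_width": finger opening in m; "gripper_force": force on a finger pad.
Only numpy, scipy, OpenCV 4.12 (cv2) and the standard library are available. Lean on these libraries where they do the work, as an engineer would, in place of code of your own. Each camera call takes 0.05 s, during which the arm holds its last target. There are 200 camera calls.

TASK

The flat steel gauge plate lies flush in its grey holder, where its edges cannot be gripped: press down the end nearer the robot, which overhangs a hollow, until the other end tips up and the plate stays leaning by itself, let go, then take it by the raised end. Lay it flat on the floor of the open front bay of the wooden box without dropping it, let go, and slide the box's lid fully shut. Leave the marker, oil can, cup and tape roll where they are.

Things in the scene. Friction and masses are not known exactly. Their poses are not given: they have to be found in the camera images.
- plate: bare steel gauge plate, 120 long (x) x 56 wide (y) x 5 thick (z), about 0.12 kg, 4 tiny dark dots near its corners. Origin: centre of its underside. At the start it lies flat in the holder, axes along the holder's, underside 42 above the bench. Once tipped it leans about 30 degrees, +x end up, some 25 above the ledge and clear of the rim: grip it there across its 56 width.
- holder: fixed grey plastic holder, 148 x 76 x 47 high, a screwed-down ear on each side. Origin: on the bench below the centre of the plate as it lies flat; +x points away from the robot. Inside its rim (60 wide, rim top at 47, flush with the plate's top): a ledge from x = -5 to +61, top at 42, and towards the robot a hollow from x = -70 to -5, floor at 6.
- press_point (a point): where to press: centre line of the holder at holder x = -42, height 47 (on the top of the flat plate, 18 from its -x end), above the hollow. A few newtons suffice. Press straight down 25 or more below the rim (30 brings the finger close to the hollow's floor) and back off; pressed too little, the plate falls back flat.
- ledge_edge (a point): middle of the ledge's edge (holder x = -5, height 42), over which the plate rocks. Plate and plastic are smooth (friction about 0.2): pressed deep enough, the plate slides about 17 down into the hollow till its low end meets the floor and the end wall, and stays leaning over this edge.
- box: fixed pale wooden box, 200 long (x, pointing away from the robot) x 132 wide (y), walls 6 thick. Origin: centre of its underside. Floor top at 6; end walls' top at 40; the long sides carry lid rails up to 52 high that leave a 114 wide opening. A divider (x = 38 to 44, 40 high) parts the open front bay from a rear bay that stays under the lid.
- front_bay (a point): centre of the front bay's floor (box x = -28, height 6). The bay runs from box x = -94 to +38 and y = -60 to +60, 34 deep under the lid; the plate fits in it with its length along the box's x, with about 6 to spare at each end.
- lid (a joint): sliding plywood lid of the box, 200 x 118 x 6 (underside at about 40, top at about 47): metres slid open along the box's +x (away from the robot). 0 = fully shut; at the start 0.135 to 0.145, so that the lid's front edge stands at box x = +35 to +45. It slides stiffly with about 1 N and stays where it is left; shut is a hard stop.
- lid_bar (a point): middle of the upright wooden grip bar on the lid: 12 thick (along the box's x), 70 long (along y), 20 high, from 46 to 66 above the bench; this point is 56 above the bench and at box x = -0.070 m + lid opening. Push it towards -x of the box, or pinch it across its thickness, to shut the lid.
- marker: bystander: marker pen lying between the work places, 124 x 16 x 16, origin at its underside centre
- oil_can: bystander: dark green oil can with a spout, 64 x 84 x 192 high, origin at its underside centre
- white_cup: bystander: white cup, 80 across, 94 high, origin at its underside centre
- tape_roll: bystander: roll of tape lying flat, 90 across, 24 high, origin at its underside centre

How it is judged (in metres and radians):
On the way, in this order (a step that is already met when the one before it is completed fails the run):
1. the plate has been tipped up in the holder and stays leaning there (more than 0.35 rad) without being touched (angle between plate's own z axis and vertical between 0.35 and 0.9 rad and contact force between plate and the fingers below 0.05 N and horizontal distance between plate and holder below 0.04 m and linear speed of plate below 0.03 m/s), for 0.3 s.
2. the gripper has lifted the plate clear of the holder (height (world z) of plate above 0.07 m and contact force between plate and the fingers above 0.5 N), for 0.2 s.
3. the plate lies flat on the floor of the front bay, let go, the lid still open (x of plate in the frame of box between -0.06 and 0 m and y of plate in the frame of box between -0.035 and 0.035 m and z of plate in the frame of box below 0.012 m and angle between plate's own z axis and vertical below 0.1 rad and contact force between plate and the fingers below 0.05 N and linear speed of plate below 0.03 m/s and value of joint lid above 0.1 m), for 0.2 s.
At the end, for the whole second after the job is handed in: The plate lies flat (within 0.1 rad) on the floor of the box's front bay, at rest and let go, the lid is shut to within 4 mm, and each bystander is within 30 mm of where it stood (x of plate in the frame of box between -0.06 and 0 m and y of plate in the frame of box between -0.035 and 0.035 m and z of plate in the frame of box below 0.012 m and angle between plate's own z axis and vertical below 0.1 rad and contact force between plate and the fingers below 0.05 N and linear speed of plate below 0.02 m/s and value of joint lid below 0.004 m and distance of each of marker, oil_can, white_cup, tape_roll from where it was at the start of the episode below 0.03 m); the robot touches nothing.
It fails at once if a bystander (marker, oil can, cup, tape roll) is displaced by more than 30 mm (distance of any of marker, oil_can, white_cup, tape_roll from where it was at the start of the episode above 0.03 m).
It fails at once if the plate is dropped (falls faster than 0.8 m/s, that is from more than about 3 cm, with no finger on it) (contact force between plate and the fingers below 0.05 N and linear speed of plate above 0.8 m/s).
It also fails if it takes over 64 s, if anything falls off the work surface, if the arm or the gripper's body presses on something with over 40 N, if the wrist force passes 120 N, or if a joint passes its speed limit or range.

## Working session

There is one attempt and no reset: what is moved stays moved. The work goes in short steps, each a Python script; the robot and the scene stay as the last script left them, time stands still between calls to the robot, and variables do not carry over. Pictures are saved under pics/ and viewed, at most 10 in all, crops included, and the job is handed in when it is done.

```bash
mkdir -p pics; python3 - <<'E'
from plant import robot
import cv2
for n in("top","side"):
    cv2.imwrite(f"pics/{n}0.png",robot.grab_frame(n)); print(n,robot.get_calibration(n))
E
```

```text
top {'vertical_fov': 47.33326946271656, 'cx': 319.24095529016813, 'cy': 194.73437703921743, 'k1': 0.019227573460654797, 'rvec': array([ 2.09899326, -2.14673645,  0.21833588]), 'tvec': array([-0.00801337,  0.51725539,  1.5839261 ])}
side {'vertical_fov': 42.672355734118405, 'cx': 317.8263891854249, 'cy': 197.44364440247307, 'k1': 0.04653862011929749, 'rvec': array([ 2.24313958,  0.02579959, -0.01942588]), 'tvec': array([-0.51596176,  0.02199786,  1.72546689])}
```

View pics/top0.png

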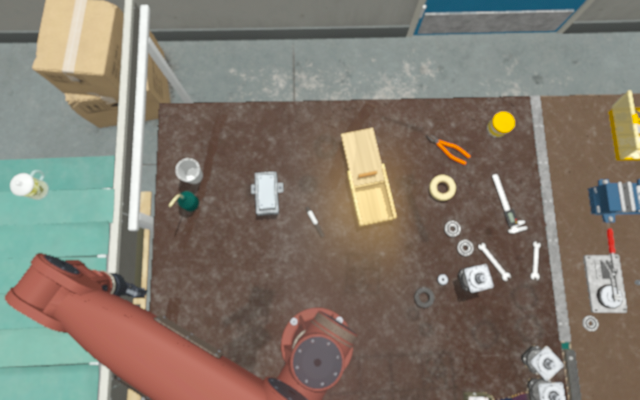

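View pics/side0.png

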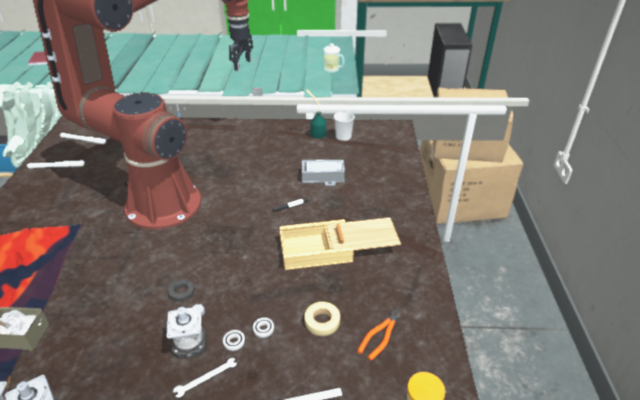

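```bash
python3 - <<'E'
import cv2
a=cv2.imread("pics/top0.png");b=cv2.imread("pics/side0.png")
cv2.imwrite("pics/c1.png",cv2.resize(a[120:232,240:400],None,fx=5,fy=5,interpolation=cv2.INTER_CUBIC))
cv2.imwrite("pics/c2.png",cv2.resize(b[155:275,270:405],None,fx=5,fy=5,interpolation=cv2.INTER_CUBIC))
E
```

```text
(no output)
```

View pics/c1.png

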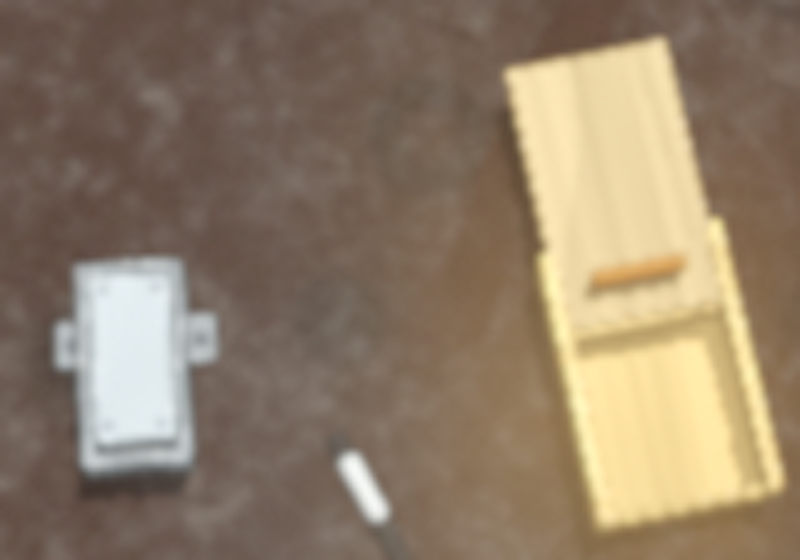

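View pics/c2.png

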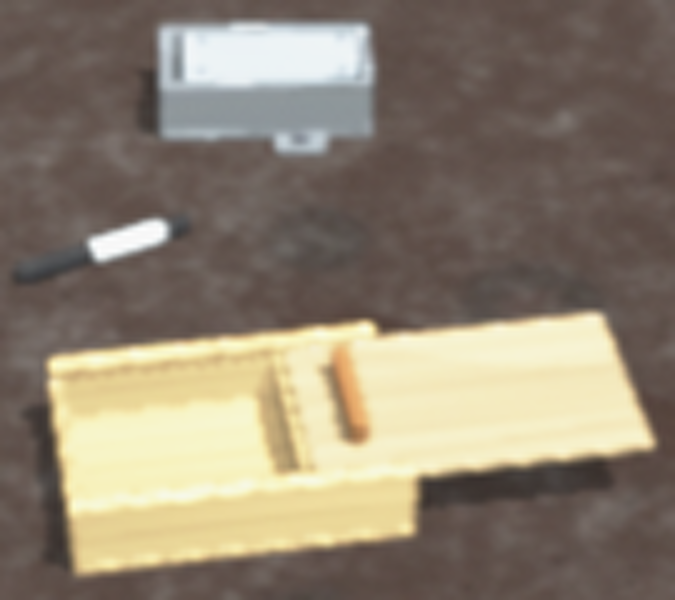

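```bash
cat > cam.py <<'E'
import numpy as np
from plant import robot
from scipy.optimize import least_squares
C={n:robot.get_calibration(n) for n in("top","side")}
import cv2
def proj(n,P):
    c=C[n];R,_=cv2.Rodrigues(c["rvec"]);p=np.atleast_2d(P)@R.T+c["tvec"];s=p[:,:2]/p[:,2:]
    f=200/np.tan(np.radians(c["vertical_fov"]/2))
    return s*(1+c["k1"]*(s**2).sum(1,keepdims=True))*f+[c["cx"],c["cy"]]
def world(pose,P):
    x,y,a=pose[:3];P=np.atleast_2d(np.array(P,float));c,s=np.cos(a),np.sin(a)
    return P@np.array([[c,s,0],[-s,c,0],[0,0,1]])+[x,y,0]
E
cat > fit.py <<'E'
from cam import *
OFF={"top":(240,120),"side":(270,155)}
def fit(obs,x0):
    def res(p):
        r=[]
        for n,u,v,P in obs:
            P=np.array(P,float)
            if len(P)==4: P=P[:3]+[p[3],0,0]
            r.append(proj(n,world(p,P))[0]-np.array([u,v])/5-OFF[n]+0.4)
        return np.ravel(r)
    s=least_squares(res,x0,loss="soft_l1"); return s.x,res(s.x).reshape(-1,2)
h=.047
H=[("top",73,263,(.0695,.038,h)),("top",184,258,(.0695,-.038,h)),("top",193,462,(-.0785,-.038,h)),("top",83,472,(-.0785,.038,h)),
("side",163,25,(-.0785,.038,h)),("side",367,24,(.0695,.038,h)),("side",373,82,(.0695,-.038,h)),("side",160,85,(-.0785,-.038,h)),("side",162,135,(-.0785,-.038,0)),("side",373,134,(.0695,-.038,0))]
b=.052
B=[("top",597,527,(-.1,.066,b)),("top",785,488,(-.1,-.066,b)),("top",720,217,(.1,-.066,b)),("top",541,255,(.1,.066,b)),
("side",50,357,(-.1,.066,b)),("side",68,512,(-.1,-.066,b)),("side",78,575,(-.1,-.066,0)),("side",415,535,(.1,-.066,0)),("side",375,322,(.1,.066,b)),
("top",505,72,(.1,.059,.047,1)),("top",667,38,(.1,-.059,.047,1)),("side",603,315,(.1,.059,.047,1)),("side",655,443,(.1,-.059,.047,1)),("top",637,270,(-.07,0,.066,1))]
np.set_printoptions(precision=4,suppress=True)
for o,x0 in((H,[.55,.1,0]),(B,[.55,-.1,.2,.14])):
    x,r=fit(o,x0);print(x,np.degrees(x[2]));print(r.round(1).tolist())
s=robot.observe();print(s["tool_pos"],s["tcp_rot"],s["time"])
E
python3 fit.py
```

```text
[0.5347 0.1707 0.0405] 2.322310838710898
[[0.6, 0.9], [-0.6, 0.6], [-0.5, 0.1], [0.1, -0.5], [-0.0, -0.3], [0.2, -0.6], [0.2, 0.1], [0.4, 0.0], [0.3, 0.8], [-0.2, 0.5]]
[ 0.5152 -0.2084  0.1782  0.1437] 10.209401865086422
[[1.0, -0.2], [-0.3, 0.3], [-0.1, 1.0], [0.2, 0.4], [0.3, -0.1], [1.1, -0.5], [-0.1, -0.4], [0.1, -0.2], [-0.1, 0.1], [0.9, -0.1], [-0.3, 0.6], [0.1, -0.6], [0.2, -0.3], [0.8, -0.1]]
[0.2117 0.5612 0.3032] [-179.9298   -0.0174  159.327 ] 0.1
```

```bash
cat >> cam.py <<'E'
HOLD=np.array([.5347,.1707,.0405]); BOX=np.array([.5152,-.2084,.1782])
def pose(frame,tip,pitch=0,reach=.073,half=0):
    """TCP position/orientation putting the fingertips at frame point tip; pitch<0: fingers point outward"""
    a=np.radians(pitch); d=np.array([-np.sin(a),0,-np.cos(a)])
    p=world(frame,np.array(tip)-reach*d)[0]
    yaw=np.degrees(frame[2])
    return p.tolist(), ([180,pitch,yaw] if not half else [180,-pitch,yaw+180])
E
python3 - <<'E'
from cam import *
print("tip",robot.tip_reach)
p=robot.observe()["tool_pos"]
for t,pt in (((-.042,0,.2),0),((.03,0,.1),-30)):
  for half in(0,1):
    print(half,robot.ik(*pose(HOLD,t,pt,half=half)))
for half in(0,1): print(robot.ik(*pose(BOX,(.02,0,.05),0,half=half)))
E
```

```text
tip 0.0726
0 [   4.52487125   -8.13484601  -11.57426789   86.56057812    0.
 -177.79560782]
1 [  4.52487125  -8.13484601 -11.57426789  86.56057812   0.
   2.20439218]
0 [   4.93872523  -33.90506909  -48.31307074   45.61790473   -1.30878132
 -177.73213777]
1 [  4.93872523 -33.90506909 -48.31307074  45.61790473  -1.30878132
   2.26786223]
[-34.03382734   4.02356374 -15.40182427  70.57461199   0.
 135.75606475]
[-34.03382734   4.02356374 -15.40182427  70.57461199   0.
 -44.24393525]
```

```bash
python3 - <<'E'
from cam import *
import cv2
p=robot.observe()["tool_pos"]
robot.line_to([p[0],p[1],.37],vel=.2)
P=lambda x,z:pose(HOLD,(x,0,z),0,half=1)
robot.move_pose(*P(-.042,.25)); robot.set_gripper(0)
robot.line_to(P(-.042,.06)[0],vel=.2)
g=robot.line_to(P(-.042,.0185)[0],vel=.03,guard=15); s=robot.observe(); print(g,s["tool_pos"],s["ft_force"])
robot.pause(.3)
cv2.imwrite("pics/press.png",robot.grab_frame("side"))
robot.line_to(P(-.042,.15)[0],vel=.12); robot.pause(.5)
robot.line_to(P(-.042,.24)[0],vel=.2)
a=robot.grab_frame("side"); cv2.imwrite("pics/s2.png",a)
b=cv2.imread("pics/press.png")
f=lambda i:cv2.resize(i[145:205,285:365],None,fx=5,fy=5,interpolation=cv2.INTER_CUBIC)
cv2.imwrite("pics/c3.png",np.hstack([f(b),f(a)]));print(robot.observe()["time"])
E
```

```text
True [0.49220327 0.16901167 0.10190907] [-3.82715374  0.05012545 10.34367286]
7.8667
```

View pics/c3.png

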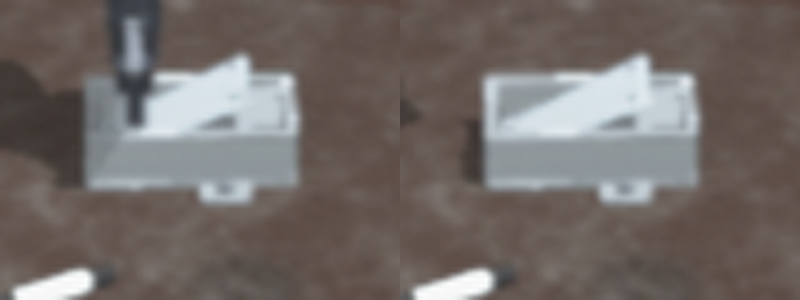

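```bash
python3 - <<'E'
from cam import *
for a in(25,30,35):
  for e in (44,48,52):
    c,s=np.cos(np.radians(a)),np.sin(np.radians(a))
    P=[[(-5+e*c-5*s)/1e3,y,(42+e*s+5*c)/1e3] for y in(.028,-.028)]
    print(a,e,((proj("side",world(HOLD,P))+.4-[285,145])*5).round().tolist())
print(((proj("side",world(HOLD,[[.0695,-.038,.047],[-.0785,-.038,.047]]))+.4-[285,145])*5).round())
E
```

```text
25 44 [[243.0, 59.0], [246.0, 104.0]]
25 48 [[248.0, 57.0], [251.0, 102.0]]
25 52 [[253.0, 55.0], [257.0, 100.0]]
30 44 [[240.0, 55.0], [243.0, 100.0]]
30 48 [[245.0, 53.0], [248.0, 97.0]]
30 52 [[250.0, 50.0], [253.0, 95.0]]
35 44 [[237.0, 51.0], [240.0, 96.0]]
35 48 [[241.0, 49.0], [244.0, 94.0]]
35 52 [[246.0, 46.0], [249.0, 91.0]]
[[299. 132.]
 [ 87. 135.]]
```

```bash
python3 - <<'E'
from cam import *
import cv2
A=np.radians(30);c,s=np.cos(A),np.sin(A)
e,d=.042,.009
mid=np.array([-.005+e*c-.0025*s,0,.042+e*s+.0025*c]); n=np.array([-s,0,c])
P=lambda k:pose(HOLD,mid-d*n+k*n,-30,reach=.068,half=1)
robot.set_gripper(.076)
robot.move_pose(*P(.12))
robot.line_to(P(.05)[0],vel=.15)
g=robot.line_to(P(0)[0],vel=.06,guard=5); print("guard",g)
i0=robot.grab_frame("side")
robot.set_gripper(.03); o=robot.observe(); print(o["gripper_width"],o["gripper_force"],o["ft_force"],o["time"])
i1=robot.grab_frame("side")
if .05<o["gripper_width"]<.062:
    p=np.array(robot.observe()["tool_pos"]); robot.line_to((p+world([0,0,HOLD[2]],[.006,0,.04])[0]).tolist(),vel=.06)
    p=np.array(robot.observe()["tool_pos"]); robot.line_to((p+[0,0,.11]).tolist(),vel=.15)
    robot.pause(.3)
i2=robot.grab_frame("side");o=robot.observe();print(o["gripper_width"],o["gripper_force"],o["time"])
cv2.imwrite("pics/s3.png",i2)
f=lambda i:cv2.resize(i[75:205,275:375],(400,520),interpolation=cv2.INTER_CUBIC)
cv2.imwrite("pics/c4.png",np.hstack([f(i1),f(i2)]))
E
```

```text
guard False
0.05416322309152848 62.15044856071472 [-1.68903302 -0.60607865  3.35928303] 11.4917
0.053755125364112255 63.07431221008301 13.6083
```

View pics/c4.png

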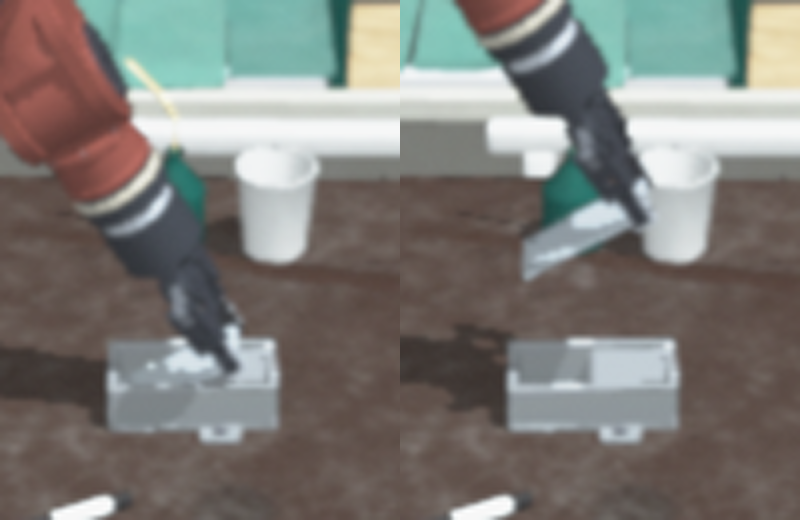

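```bash
python3 - <<'E'
from cam import *
import cv2
P=lambda z:pose(BOX,(.024,0,z),0,reach=.068,half=1)
h=pose(HOLD,(.03,0,.17),0,reach=.068,half=1); robot.move_pose(*h)
p,r=P(.17); robot.move_pose(p,r); robot.line_to(P(.09)[0],vel=.15); robot.pause(.3)
out=[]
for n,(u,v) in(("side",(265,175)),("top",(320,130))):
    im=robot.grab_frame(n); cv2.imwrite(f"pics/h_{n}.png",im)
    im=cv2.resize(im[v:v+100,u:u+80],None,fx=5,fy=5,interpolation=cv2.INTER_CUBIC)
    Q=[[x,y,.09+.0065] for x in(-.09,.03) for y in(.028,-.028)]+[[x,y,.052] for x in(-.1,.1) for y in(.066,-.066)]
    for k,q in enumerate((proj(n,world(BOX,Q))+.4-[u,v])*5): cv2.circle(im,tuple(q.astype(int).tolist()),3,(0,0,255) if k<4 else (255,0,0),-1)
    out.append(im)
cv2.imwrite("pics/c5.png",np.hstack(out));o=robot.observe();print(o["gripper_width"],o["gripper_force"],o["time"],o["tool_pos"],p)
E
```

```text
0.05399573964683348 63.1693696975708 16.975 [ 0.53898667 -0.20429465  0.15842118] [0.538819944448478, -0.2041457992230255, 0.23800000000000002]
```

View pics/c5.png

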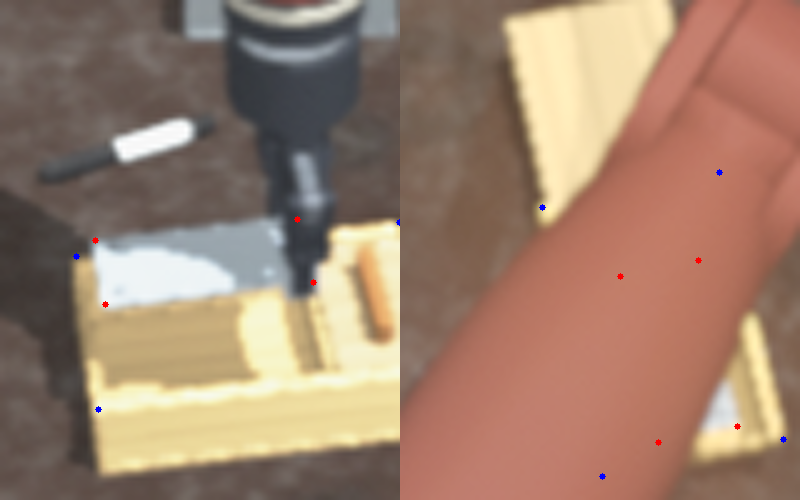

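```bash
python3 - <<'E'
from cam import *
import cv2
P=lambda z:pose(BOX,(.0252,0,z),0,reach=.068,half=1)
robot.line_to(P(.06)[0],vel=.1)
g=robot.line_to(P(.005)[0],vel=.035,guard=4); o=robot.observe();print(g,o["tool_pos"][2]-.068,o["ft_force"],o["gripper_width"],o["time"])
im=robot.grab_frame("side"); cv2.imwrite("pics/d.png",im)
cv2.imwrite("pics/c6.png",cv2.resize(im[175:275,265:365],None,fx=5,fy=5,interpolation=cv2.INTER_CUBIC))
E
```

```text
True 0.007090946234087181 [-0.94024716  0.85806201  5.13108727] 0.05353752097147001 18.8167
```

View pics/c6.png

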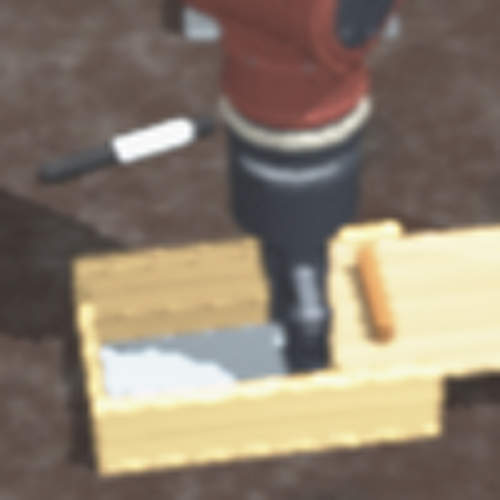

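```bash
python3 - <<'E'
from cam import *
import cv2
robot.set_gripper(.068); robot.pause(.3)
p=np.array(robot.observe()["tool_pos"]); robot.line_to((p+[0,0,.03]).tolist(),vel=.05); robot.line_to((p+[0,0,.12]).tolist(),vel=.15)
P=lambda x,z:pose(BOX,(x,0,z),0,reach=.0726,half=1)
robot.set_gripper(0)
robot.line_to(P(.106,.13)[0],vel=.2)
a=robot.grab_frame("side"); robot.pause(.2)
cv2.imwrite("pics/e.png",a)
cv2.imwrite("pics/c7.png",cv2.resize(a[165:275,265:400],None,fx=5,fy=5,interpolation=cv2.INTER_CUBIC));print(robot.observe()["time"])
E
```

```text
22.4333
```

View pics/c7.png

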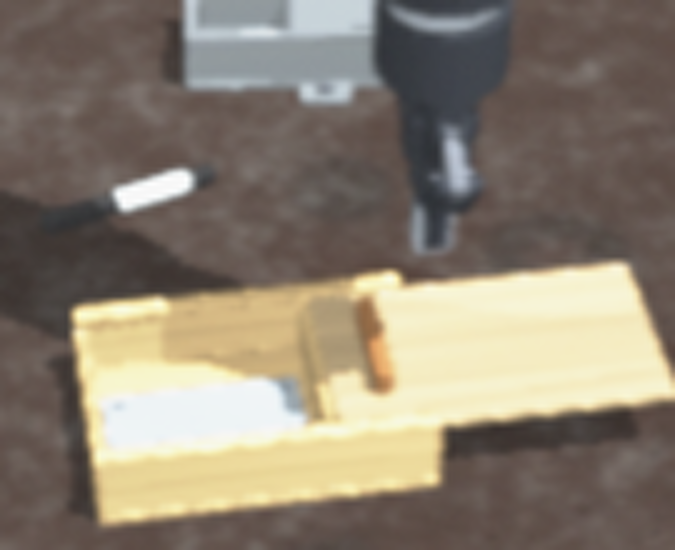

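```bash
python3 - <<'E'
from cam import *
import cv2
print(((proj("side",world(BOX,[[-.09,.028,.011],[.03,.028,.011]]))+.4-[265,165])*5).round())
P=lambda x,z:pose(BOX,(x,0,z),0,reach=.0726,half=1)
print(robot.line_to(P(.106,.053)[0],vel=.1,guard=5))
print(robot.line_to(P(-.040,.053)[0],vel=.07,guard=12))
g=robot.line_to(P(-.065,.053)[0],vel=.03,guard=10)
o=robot.observe();d=world([0,0,-BOX[2]],np.array(o["tool_pos"])-[BOX[0],BOX[1],0])[0];print(g,d,o["ft_force"])
robot.line_to(P(d[0]+.01,.053)[0],vel=.05)
robot.line_to(P(d[0]+.01,.2)[0],vel=.2)
robot.line_to(P(.1,.25)[0],vel=.2)
a=robot.grab_frame("side");t=robot.grab_frame("top")
cv2.imwrite("pics/f.png",a)
f=lambda i:cv2.resize(i,(395,480),interpolation=cv2.INTER_CUBIC)
cv2.imwrite("pics/c8.png",np.hstack([f(a[165:275,265:355]),f(t[130:230,320:402])]));print(robot.observe()["time"])
E
```

```text
[[102. 396.]
 [297. 375.]]
False
False
True [-5.25721128e-02  1.12905606e-04  1.25472016e-01] [3.60715502 1.52249833 0.96298354]
28.35
```

View pics/c8.png

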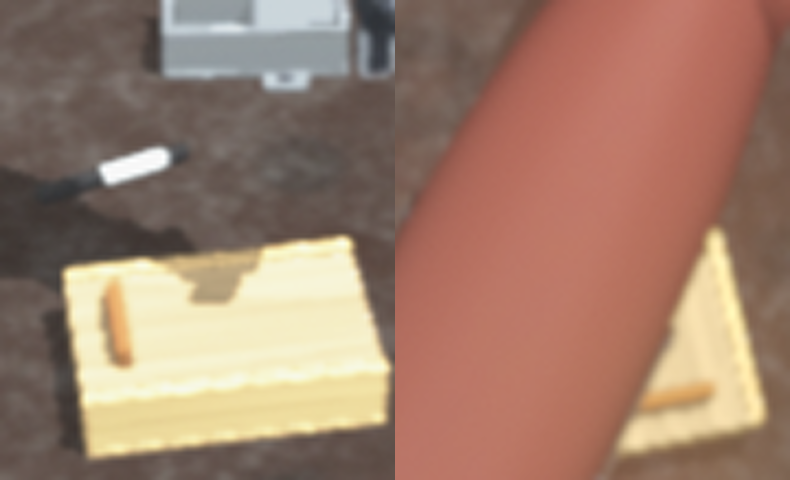

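```bash
python3 - <<'E'
from cam import *
P=lambda x,z:pose(BOX,(x,0,z),0,reach=.0726,half=1)
robot.line_to(P(-.035,.2)[0],vel=.2); robot.line_to(P(-.035,.053)[0],vel=.15,guard=8)
g=robot.line_to(P(-.065,.053)[0],vel=.02,guard=18)
o=robot.observe();d=world([0,0,-BOX[2]],np.array(o["tool_pos"])-[BOX[0],BOX[1],0])[0];print(g,d,o["ft_force"])
robot.line_to(P(d[0]+.012,.053)[0],vel=.05); robot.line_to(P(-.035,.2)[0],vel=.2); robot.pause(.3)
print(robot.observe()["time"]); print(robot.job_done())
E
```

```text
True [-5.27448301e-02  1.12074320e-05  1.25609805e-01] [2.8000467  1.86670218 1.04846991]
32.8917
the job is handed in; nothing more can be done
None
```

The plate was tipped, gripped by its raised end and laid flat in the front bay. The lid is pushed to its hard stop, confirmed by a second push that stopped at the same place, and I touched none of the bystanders. The job was handed in at about 33 s; no verdict was returned.

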